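# Ready the hand ice crusher: cup in the ring, flywheel just over the hard spot

### The arm

A 7-joint arm with a two-finger parallel gripper is mounted at the origin on the work surface. World frame = base frame: x ahead of the robot, y to its left, z up, the work surface at z = 0. Lengths are in m, angles in rad, forces in N, time in s.
With the tool pointing down it reaches from about 0.425 to 0.875 m from the base axis. Payload 4.7 kg.
Tool frame: the origin (TCP) lies on the centre line of the jaws, within the pads' length; the fingertips stand 11 mm ahead of it and the grasp point (between the pads) lies 8 mm behind it; z points along the fingers, y is the direction in which the jaws open and shut (so a half turn about z gives the same grasp; the last joint's range is limited). The gripper opens to 85 mm and grips with 20 to 120 N. Pads are 22 mm wide; open, the fingers measure 114 mm over their backs; the gripper's body (76 mm by 85 mm) begins 54 mm behind the grasp point. The pads swing forward as they close: fully open they stand 13 mm farther back than shut.
Start: joints at [1.29, 0.321, -0.07, 1.45, 0.023, 1.371, -0.057], TCP at [0.189, -0.622, 0.242] pointing down, gripper open.
Joint ranges: [-2.86, 2.86], [-0.3, 2.09], [-1.38, 1.24], [0.06, 2.45], [-1.56, 4.7], [0.09, 2.05], [-2.69, 2.69]. Speed limits (rad/s): [2.57, 2.57, 3.14, 3.14, 3.14, 3.14, 3.14].

### API

Orientations are given as [roll, pitch, yaw] about the fixed x, y, z axes, in that order (R = Rz(yaw) Ry(pitch) Rx(roll)).
In Python, from plant import robot, eoat, ik, monitor, optics, job gives the robot as it stands. The module is installed in compiled form; this text tells all that it offers. Calls block until the motion is done:
- robot.move_ptp(position, orientation): joint-space move of the TCP to a pose.
- robot.move_linear(position, ori=None, feed=0.15): straight line of the TCP; ori=None keeps the orientation; feed is the mean speed in m/s.
- robot.move_j(angles): joint-space move.
- eoat.let_go() and eoat.grab(f_grip=None): open the fingers fully, or close them until they stop; f_grip is the grip in N (None keeps the last).
- robot.sleep(seconds).
- ik(position, orientation): joint angles nearest the present ones, or None.
- monitor.get_state(): the state.
- optics.grab_frame(name): name is "side" or "top" or "wrist"; returns (picture, depth): 400x640x3 uint8, red, green, blue; 400x640 float32, m along the optical axis (not along the pixel's ray), 0 where there is no reading.
- optics.camera_info(name): a dict with "intrinsics" (3x3 intrinsics, pixels), "R" (3x3) and "t" (3): a world point X has camera coordinates R X + t; the wrist camera has in their place "mount" (4x4, takes a point from camera to tool coordinates, whose origin is the TCP and whose axes are the flange's). Camera axes: x right, y down, z forward; pixel columns grow to the right and rows downward; lengths in m; the calibration is good to about 2 mm. A picture is of the moment at which its call begins: read the wrist's pose just before it. camera_info takes no time and is no camera call.
A pose or a line that the arm cannot do raises robot.MotionError and nothing moves.
- job.close_job(): hands the job in, once; it reports no verdict.
The state is a dict: "clock": time; "qpos": joint angles; "joint_vel": joint speeds; "effort": joint torques, N m; "position": TCP position; "eef_rot": TCP orientation; "contact_force": force on the tool from outside, world axes, zero at the start; "wrist_torque": the same for the moment, N m; "opening": finger opening in m.
Only numpy, scipy, OpenCV 4.12 (cv2) and the standard library are available. Lean on these libraries where they do the work, as an engineer would, in place of code of your own. Each camera call takes 0.05 s, during which the arm holds its last target.

### The job

Get the ice crusher ready for the next drink: stand the steel ice cup upright in the ring on the crusher's tray and let go of it; then take the wooden crank knob and turn the flywheel slowly clockwise (seen from above) until you feel it get hard to push, carry it over that hard spot, and stop just past it, where the resistance has dropped away (no more than a tenth of a turn beyond). Do not spin the wheel or shove its bearing sideways (the rubber mounts give a little), leave it at rest there, let go, and leave the glasses and other things on the table as they are.

Things in the scene. Friction and masses are not known exactly. Their poses are not given: they have to be found in the camera images.
- cup: the loose ice cup: plain straight brushed-steel tumbler, open at the top, height 75 mm, outer diameter 52 mm at the foot and 56 mm at the rim, wall 3 mm, 0.12 kg; origin at the centre of its underside, z up. Take it from above across its outside.
- cup_ring (a point): place for the cup: centre of the raised ring (6 mm high, 64 mm across inside) on the crusher's tray, on the tray's surface 12 mm above the table; the cup's underside centre belongs here. x runs parallel to the housing's side, y away from the housing. A chute (116 mm high) leaves the housing towards the cup and ends 25 mm short of it: close the fingers on the cup along x.
- crusher: the ice crusher, fixed to the table: steel housing 150 x 150 x 130 mm, spoked steel flywheel lying flat on top, tray with ring on its +y side (centre of the ring 170 mm from the wheel's axis), small open hopper on its +x side. Origin on the wheel's axis at table height, z up.
- hub (a point): point on the flywheel's vertical axis, 152 mm above the table, 2 mm below the top of the rim (rim outer radius 82 mm). The bearing head (plate under the wheel) stands on rubber mounts and gives sideways 1 mm per 10 N of load on knob or wheel, springing back when let go; more than 3 mm (30 N) would spoil the bearing.
- flywheel: the flywheel, 0.9 kg, turning on its vertical axis; its x axis points from hub to crank knob. Dry bearing friction about 0.35 N m, always present, so it stays where it is left except on the hard spot's steep flanks. The hard spot cannot be seen and varies: its dead point lies 0.7 to 3.9 rad clockwise of the start. Stops lie 1.6 rad past the dead point and at least 0.5 rad behind the start.
- knob_mid (a point): point on the axis of the upright wooden crank knob, at the height to grip: 30 mm above the knob's foot, 18 mm below its top, 33 mm above the wheel's rim, 187 mm above the table. The knob is a cylinder 22 mm in diameter, 48 mm tall, 66 mm from the wheel's axis; it turns freely on its pin, so a gripper can keep its orientation while led round the circle.
- spindle (a joint): axial creep of the wheel's spindle on its fine thread (m): 0.00005 per rad turned, 0 at the dead point, positive clockwise past it; for judging only, lost in the reading's noise. The hard spot: a sprung cam adds about 0.5 N m resistance from 0.36 rad before the dead point, fading to none there, then pushes the wheel forward as strongly until 0.36 rad past it; else only friction.
- carafe: bystander: empty clear glass carafe, 210 mm tall, 110 mm wide, origin under its centre.
- wineglass_a: bystander: stemless clear wine glass, bulging, 92 mm tall, 76 mm wide, on the wooden board; origin under its centre.
- wineglass_b: bystander: a second, equal wine glass on the board.
- board: bystander: round wooden serving board, 250 mm across, 18 mm thick, carries the wine glasses.
- dish: bystander: small white ceramic dish, 70 mm across, 22 mm tall.
- spoon: bystander: steel spoon lying on the table.
- jar: bystander: closed amber glass jar with a steel lid, 90 mm tall, 76 mm wide.
Not all that is in view belongs to the job. Leave any blue or green look-alike of the cup alone.

How it is judged:
By the outcome, as a careful person would: the job done as asked, in the order asked, and still so for the second after the job is handed in, with the robot touching nothing.
It also fails if it takes over 72 s, if anything falls off the work surface, if the arm or the gripper's body presses on something with over 40 N, if the wrist force passes 120 N, or if a joint passes its speed limit or range.

## Working session

There is one attempt and no reset: what is moved stays moved. The work goes in short steps, each a Python script; the robot and the scene stay as the last script left them, time stands still between calls to the robot, and variables do not carry over. Pictures are saved under pics/ and viewed, and the job is handed in when it is done.

```bash
ls; mkdir -p pics; cat > h.py <<'E'
import numpy as np, cv2
from plant import robot, eoat, ik, monitor, optics, job
def snap(n,f):
    s=monitor.get_state(); p,d=optics.grab_frame(n)
    cv2.imwrite('pics/%s.png'%f,p[:,:,::-1]); np.savez('pics/%s.npz'%f,p=p,d=d,pos=s['position'],rot=s['eef_rot'])
    return p,d,s
E
python3 - <<'E'
from h import *
for n in ('side','top'):
    snap(n,n+'0'); i=optics.camera_info(n); print(n,{k:np.round(v,4).tolist() for k,v in i.items() if k in('intrinsics','R','t')})
i=optics.camera_info('wrist');print(np.round(i['mount'],4).tolist(), i['intrinsics'].tolist() if hasattr(i['intrinsics'],'tolist') else i['intrinsics'])
s=monitor.get_state();print(s)
E
```

```text
pics
side {'intrinsics': [[449.828, 0.0, 324.6165], [0.0, 449.828, 202.1873], [0.0, 0.0, 1.0]], 'R': [[-0.6767, -0.736, 0.0219], [-0.5261, 0.4625, -0.7136], [0.5151, -0.4944, -0.7002]], 't': [0.3971, 0.4171, 1.259]}
top {'intrinsics': [[411.0595, 0.0, 318.0429], [0.0, 411.0595, 202.3332], [0.0, 0.0, 1.0]], 'R': [[0.0131, -0.9999, -0.0079], [-0.9905, -0.0119, -0.1367], [0.1366, 0.0096, -0.9906]], 't': [-0.0014, 0.596, 1.3302]}
[[-0.0005, -0.9595, -0.2818, 0.0716], [1.0, -0.0002, -0.001, 0.0001], [0.0009, -0.2818, 0.9595, -0.1309], [0.0, 0.0, 0.0, 1.0]] [[281.9904684998688, 0.0, 320.85161144733036], [0.0, 281.9904684998688, 198.54559321821472], [0.0, 0.0, 1.0]]
{'clock': 0.1, 'qpos': array([ 1.29008697,  0.32175258, -0.07008703,  1.45152367,  0.02260786,
        1.37079637, -0.05691362]), 'joint_vel': array([-1.01496409e-03, -2.41691751e-03, -1.85732898e-03, -2.72370512e-03,
        6.60943133e-04,  3.05014744e-05, -1.09700989e-04]), 'effort': array([-1.04711646e-03, -4.94879365e+01, -3.84788364e-01, -3.15212524e+01,
        1.29463209e-02,  7.43314857e-03, -7.06766826e-06]), 'position': array([ 0.18868671, -0.62154275,  0.24134519]), 'eef_rot': array([-3.13990243e+00,  9.85312922e-05,  2.94826780e-01]), 'contact_force': array([ 0.15348554,  1.08386376, -0.11115456]), 'wrist_torque': array([ 0.04920542,  0.01533938, -0.03611421]), 'opening': 0.08543085142831323}
```

View pics/side0.png

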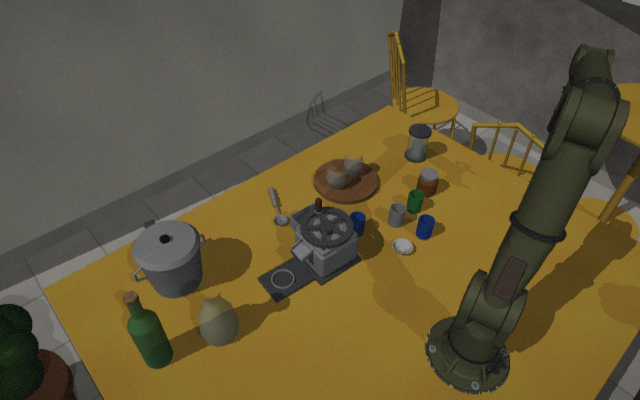

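View pics/top0.png

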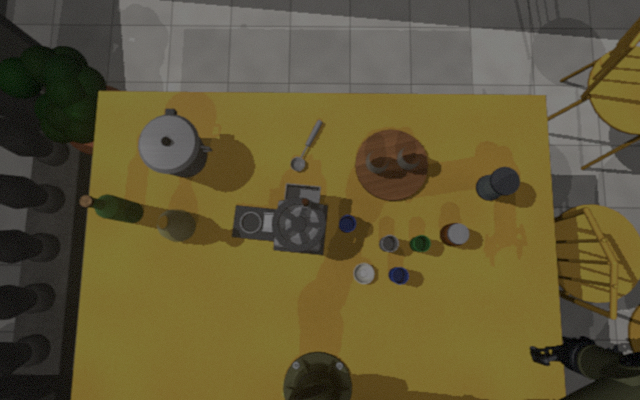

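The grey cup shows at side (397,215) and top (389,244). The look-alikes, with side and top pixels, are blue at (358,222)/(347,225), blue at (425,228)/(398,275), green at (415,201)/(420,243), and a larger dark steel can at (418,143)/(500,183). The carafe and jar don't match the description. I'm choosing the plain grey one and checking it in a close crop.

```bash
python3 - <<'E'
import cv2,numpy as np
a=cv2.imread('pics/top0.png')[170:295,225:445]; b=cv2.imread('pics/side0.png')[180:305,250:450]
g=lambda i:np.clip((i/255.)**.6*255,0,255).astype(np.uint8)
cv2.imwrite('pics/c1.png',g(cv2.resize(a,None,fx=3.6,fy=3.6,interpolation=cv2.INTER_CUBIC)))
cv2.imwrite('pics/c2.png',g(cv2.resize(b,None,fx=4,fy=4,interpolation=cv2.INTER_CUBIC)))
E
```

```text
(no output)
```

View pics/c1.png

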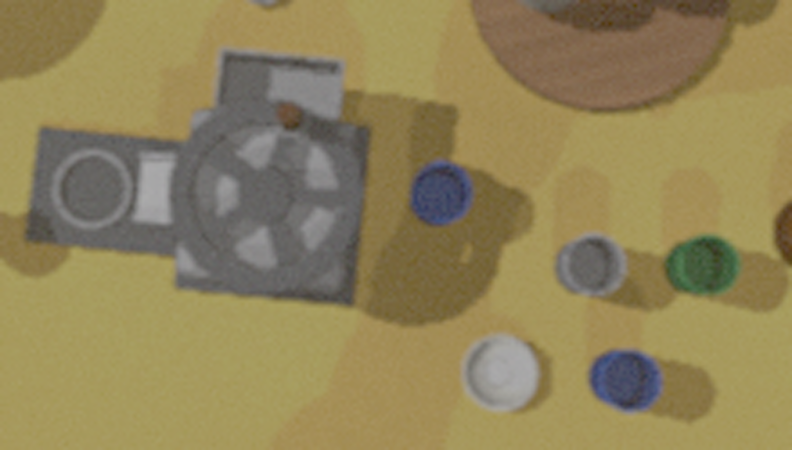

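View pics/c2.png

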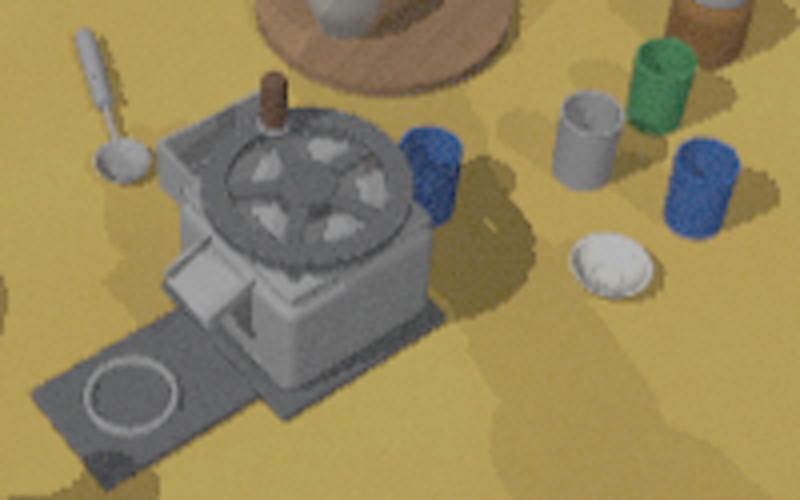

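The crop shows a plain upright grey tumbler at top (390,243). Next to it are green on its right, blue below and the white dish at lower left. I'm measuring its position and the crusher geometry next.

```bash
cat >> h.py <<'E'
def ray(n,u,v,pose=None):
    i=optics.camera_info(n); K=np.array(i['intrinsics'])
    r=np.linalg.solve(K,np.array([u,v,1.]))
    if n=='wrist':
        from scipy.spatial.transform import Rotation as Ro
        M=np.array(i['mount']); Rt=Ro.from_euler('xyz',pose[1]).as_matrix()
        return Rt@M[:3,3]+pose[0], Rt@M[:3,:3]@r
    R,t=np.array(i['R']),np.array(i['t']); return -R.T@t, R.T@r
def onz(n,u,v,z,pose=None):
    c,d=ray(n,u,v,pose); return c+d*(z-c[2])/d[2]
def proj(n,X,pose=None):
    i=optics.camera_info(n); K=np.array(i['intrinsics'])
    if n=='wrist':
        from scipy.spatial.transform import Rotation as Ro
        M=np.array(i['mount']); Rt=Ro.from_euler('xyz',pose[1]).as_matrix()
        c=M[:3,:3].T@(Rt.T@(np.array(X)-pose[0])-M[:3,3])
    else: c=np.array(i['R'])@X+np.array(i['t'])
    p=K@c; return p[:2]/p[2]
def two(a,b):
    (n1,u1,v1),(n2,u2,v2)=a,b
    c1,d1=ray(n1,u1,v1);c2,d2=ray(n2,u2,v2)
    A=np.stack([d1,-d2],1); s=np.linalg.lstsq(A,c2-c1,rcond=None)[0]
    p,q=c1+s[0]*d1,c2+s[1]*d2; return (p+q)/2,np.linalg.norm(p-q)
E
python3 - <<'E'
from h import *
C=lambda x,y:(225+x/3.6-.36,170+y/3.6-.36)
S=lambda x,y:(250+x/4-.38,180+y/4-.38)
f=lambda v:np.round(v,4).tolist()
print('cup rim top',f(onz('top',*C(595,263),.075)),'side',f(onz('side',*S(591,116),.075)))
print('cup foot side ',f(onz('side',*S(585,170),0.0)))
print('ring',f(onz('top',*C(92,188),.018)),f(onz('side',*S(131,395),.018)))
print('hub',f(onz('top',*C(266,195),.154)),f(onz('side',*S(315,187),.154)))
print('knob top',f(onz('top',*C(288,113),.202)),f(onz('side',*S(274,80),.202)))
for nm,p in dict(blue1=(440,192),green=(705,264),blue2=(627,380)).items(): print(nm,f(onz('top',*C(*p),.075)))
print('dish',f(onz('top',*C(503,372),.022)))
print('things',[f(onz('top',*p,.1)) for p in [(178,225),(500,183)]])
E
```

```text
cup rim top [0.4635, -0.2263, 0.075] side [0.4567, -0.2186, 0.075]
cup foot side  [0.4577, -0.2271, 0.0]
ring [0.5299, 0.2343, 0.018] [0.525, 0.236, 0.018]
hub [0.5139, 0.0633, 0.154] [0.502, 0.067, 0.154]
knob top [0.5772, 0.0439, 0.202] [0.5737, 0.0454, 0.202]
blue1 [0.5252, -0.0882, 0.075]
green [0.4639, -0.324, 0.075]
blue2 [0.3613, -0.2533, 0.075]
dish [0.3651, -0.1497, 0.022]
things [[0.5099, 0.4491, 0.1], [0.6573, -0.576, 0.1]]
```

```bash
python3 - <<'E'
from h import *
D=np.pi/180
for y in (142,-38): print(y,ik([.46,-.224,.26],[np.pi,0,y*D]))
for y in (83,-97): print(y,ik([.5275,.235,.07],[np.pi,0,y*D]),ik([.5275,.235,.3],[np.pi,0,y*D]))
robot.move_ptp([.46,-.224,.26],[np.pi,0,142*D])
p,d,s=snap('wrist','w1'); print(s['clock'],s['position'],s['eef_rot'],s['qpos'])
g=np.clip((p/255.)**.6*255,0,255).astype(np.uint8); cv2.imwrite('pics/w1g.png',g[:,:,::-1])
E
```

```text
142 [ 0.96637204  0.04449023 -0.57773399  1.74496019  0.02484478  1.35941889
  1.29144847]
-38 [ 0.78731746  0.03498631 -0.39339667  1.75045937  0.01371586  1.3588369
 -1.84276964]
83 [ 0.4742733   0.6545711  -1.21612029  1.79330579  0.66566184  1.17960725
 -1.07283935] [ 0.4188624   0.2927579  -1.07226227  1.52003286  0.25731262  1.48145009
 -0.78057636]
-97 [ 0.45396164  0.62521741 -1.17781025  1.79378291  0.63021236  1.16157899
  2.09272486] [ 0.48440886  0.33508354 -1.17814786  1.51848     0.30963393  1.49444911
  2.32192252]
1.8583 [ 0.4596084  -0.2252056   0.25992025] [-3.14134862e+00 -1.55544097e-05  2.47592028e+00] [ 0.96704293  0.04493437 -0.57624837  1.74468924  0.0252717   1.35936451
  1.29107324]
```

View pics/w1g.png

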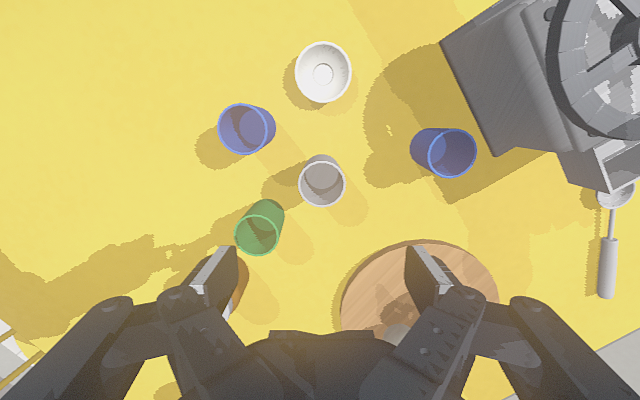

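The wrist view shows the steel cup's rim centred near (321,184), with green at (259,230), blue at (247,128) and (444,152), and the dish at (323,72). I'm refining the cup by colour mask and depth.

```bash
cat >> h.py <<'E'
def cloud(n,d,mask,pose=None,K=None):
    v,u=np.nonzero(mask&(d>0)); out=[]
    c,_=ray(n,0,0,pose)
    K=np.array(optics.camera_info(n)['intrinsics'])
    _,d0=ray(n,0,0,pose);_,dx=ray(n,1,0,pose);_,dy=ray(n,0,1,pose)
    dirs=d0+u[:,None]*(dx-d0)+v[:,None]*(dy-d0)
    return c+dirs*d[v,u][:,None],u,v
def circ(P):
    A=np.c_[2*P[:,:2],np.ones(len(P))]; s=np.linalg.lstsq(A,(P[:,:2]**2).sum(1),rcond=None)[0]
    return s[:2],np.sqrt(s[2]+s[:2]@s[:2])
E
python3 - <<'E'
from h import *
z=np.load('pics/w1.npz');p,d=z['p'],z['d'];pose=(z['pos'],z['rot'])
hsv=cv2.cvtColor(p,cv2.COLOR_RGB2HSV)
m=(hsv[:,:,1]<60); w=np.zeros_like(m); w[145:215,290:355]=1; m&=w
m=cv2.morphologyEx(m.astype(np.uint8),cv2.MORPH_OPEN,np.ones((3,3)))
n,l,st,ce=cv2.connectedComponentsWithStats(m); k=1+st[1:,4].argmax(); m=l==k; print(st[k])
P,u,v=cloud('wrist',d,m,pose)
print(np.percentile(P[:,2],[1,10,50,90,99]))
T=P[P[:,2]>.066]; print(len(T),T.mean(0),circ(T), T.min(0),T.max(0))
# rim outer ellipse: hull of pixels above z .066
q=np.c_[u,v][P[:,2]>.066].astype(np.float32); h=cv2.convexHull(q)[:,0]
R=np.array([onz('wrist',a,b,.075,pose) for a,b in h]); print('hull',circ(R)); e=cv2.fitEllipse(h);print(e,onz('wrist',*e[0],.075,pose))
E
```

```text
[ 298  155   44   52 1628]
[0.00166976 0.00262536 0.03366438 0.07378665 0.07508943]
370 [ 0.46003155 -0.2321426   0.07271989] (array([ 0.4622342 , -0.22692767]), np.float64(0.02595891810627728)) [ 0.43498922 -0.25411733  0.06605733] [ 0.49059801 -0.19983568  0.07631259]
hull (array([ 0.46183426, -0.22699894]), np.float64(0.027224277785863425))
((320.6563720703125, 182.9993438720703), (45.83101272583008, 47.72360610961914), 9.362676620483398) [ 0.46110413 -0.22679472  0.075     ]
```

```bash
python3 - <<'E'
from h import *
D=np.pi/180
o=[np.pi,0,142*D]
robot.move_linear([.462,-.227,.12],o,feed=.2)
robot.move_linear([.462,-.227,.047],feed=.12)
print(monitor.get_state()['contact_force'])
eoat.grab(30); s=monitor.get_state(); print(s['opening'],s['position'],s['contact_force'],s['clock'])
robot.move_linear([.462,-.227,.30],feed=.2)
s=monitor.get_state(); print(s['opening'],s['contact_force'],s['clock'])
robot.move_ptp([.505,.10,.34],[np.pi,0,90*D])
p,d,s=snap('wrist','w2'); print(s['clock'],s['position'],s['qpos'],s['contact_force'])
g=np.clip((p/255.)**.6*255,0,255).astype(np.uint8); cv2.imwrite('pics/w2g.png',g[:,:,::-1])
E
```

```text
[ 0.48007785  0.49045892 -0.01535755]
0.054810695850059266 [ 0.46272963 -0.22736635  0.04805027] [-1.21281734  0.96566091  5.37147512] 3.9083
0.05509174560426767 [ 0.08987837 -0.15642098 -1.67062345] 5.325
6.725 [0.50510783 0.09875785 0.33953066] [ 0.69756944  0.05262055 -0.96696644  1.59503047  0.04354065  1.51755884
 -0.27225803] [-0.27758    -0.40698559 -1.2700729 ]
```

View pics/w2g.png

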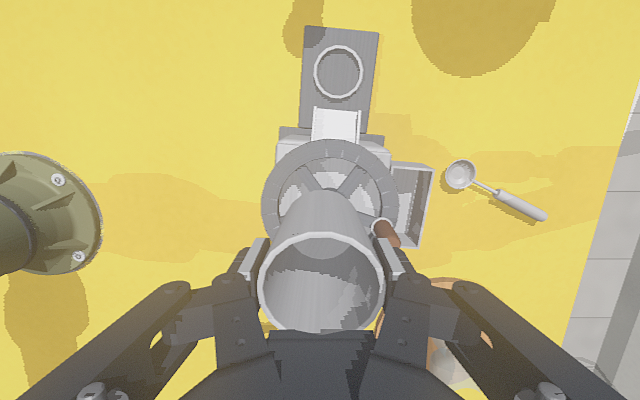

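The held cup is seen from above at (322,280). The ring is clear at (338,71), the knob is at (386,232) and the wheel sits behind the cup. I'm measuring the ring.

```bash
python3 - <<'E'
from h import *
z=np.load('pics/w2.npz');p,d=z['p'],z['d'];pose=(z['pos'],z['rot'])
g=cv2.cvtColor(p,cv2.COLOR_RGB2GRAY).astype(float)
print(g[71,305:372].astype(int))
m=np.zeros(g.shape,np.uint8); m[40:104,308:368]=(g[40:104,308:368]>np.percentile(g[40:104,308:368],50)+25)
hsv=cv2.cvtColor(p,cv2.COLOR_RGB2HSV); m&=(hsv[:,:,1]<70).astype(np.uint8)
n,l,st,ce=cv2.connectedComponentsWithStats(m,connectivity=8); k=1+st[1:,4].argmax(); print(st[k])
v,u=np.nonzero(l==k); h=cv2.convexHull(np.c_[u,v].astype(np.float32))[:,0]
P=np.array([onz('wrist',a,b,.018,pose) for a,b in np.c_[u,v]]); print('ring all',circ(P))
P=np.array([onz('wrist',a,b,.018,pose) for a,b in h]); print('ring hull',circ(P))
# tray plane height by depth
mm=np.zeros(g.shape,bool); mm[62:80,328:348]=1
Q,_,_=cloud('wrist',d,mm,pose); print('tray z',np.median(Q[:,2]))
# crusher yaw: tray edges
t=((hsv[:,:,1]<80)&(g>0)).astype(np.uint8); 
for r in range(35,101,13):
    row=np.nonzero(t[r,285:395])[0]+285; a,b=row.min(),row.max(); print(r,a,b,np.round(onz('wrist',a,r,.012,pose)[:2],4),np.round(onz('wrist',b,r,.012,pose)[:2],4))
# top camera ring
z=np.load('pics/top0.npz');p=z['p'];g=cv2.cvtColor(p,cv2.COLOR_RGB2GRAY);s=g[208:237,236:265];t,_=cv2.threshold(s,0,255,cv2.THRESH_OTSU);m=(s>t).astype(np.uint8);n,l,st,ce=cv2.connectedComponentsWithStats(m);print(t,st[:5],ce[:5])
E
```

```text
[117 117 116 115 115 115 111 111 123 182 200 155 102  97 110 115 112 114
 115 110 112 112 117 115 115 112 112 115 115 112 113 114 113 113 115 114
 111 114 112 111 115 112 112 113 115 115 114 110 111 110 115 114 115 116
 109 181 198 172 119  97 109 113 113 113 112 112 111]
[313  45  50  54 487]
ring all (array([0.5296472 , 0.23292424]), np.float64(0.034263004829686715))
ring hull (array([0.52957079, 0.23274711]), np.float64(0.03641181284009491))
tray z 0.011335935303847022
35 304 378 [0.4803 0.2829] [0.5874 0.2827]
48 304 376 [0.48  0.266] [0.5854 0.2658]
61 302 375 [0.4767 0.2486] [0.5849 0.2484]
74 302 373 [0.4763 0.2308] [0.5828 0.2306]
87 301 371 [0.4744 0.2126] [0.5807 0.2124]
100 300 370 [0.4725 0.194 ] [0.58   0.1938]
68.0 [[  0   0  29  29 669]
 [  3   3  23  23 130]
 [ 25   4   4  20  42]] [[13.18086697 13.90881913]
 [13.91538462 14.05384615]
 [27.30952381 15.28571429]]
```

```bash
python3 - <<'E'
from h import *
D=np.pi/180; o=[np.pi,0,85*D]
robot.move_ptp([.5297,.233,.28],o)
robot.move_linear([.5297,.233,.10],o,feed=.2)
s=monitor.get_state();print(s['position'],s['contact_force'],s['opening'],s['clock'])
F0=s['contact_force'][2]
z=.064
while z>.055:
    robot.move_linear([.5297,.233,z],o,feed=.08); s=monitor.get_state(); print(z,s['position'],s['contact_force'])
    if s['contact_force'][2]-F0>4: break
    z-=.0015
snap('side','s3'); snap('wrist','w3'); print(monitor.get_state()['clock'])
a=cv2.imread('pics/s3.png')[200:320,230:390]; cv2.imwrite('pics/s3c.png',cv2.resize(np.clip((a/255.)**.6*255,0,255).astype(np.uint8),None,fx=4.5,fy=4.5,interpolation=cv2.INTER_CUBIC))
E
```

```text
[0.53071978 0.23327399 0.10142286] [-0.1808145   0.46756956 -0.88343876] 0.05450702044852841 8.4667
0.064 [0.52946727 0.2331716  0.06364866] [ 1.24000471 -0.09008889 -1.02974194]
0.0625 [0.52991628 0.23310706 0.06279455] [ 0.24942472  0.06648303 -0.94153762]
0.061 [0.52970752 0.2329066  0.0609996 ] [ 0.51264726  0.35645811 -1.12002076]
0.0595 [0.53004355 0.23322639 0.06013579] [-0.22567009 -0.14195195  4.11995058]
9.9167
```

View pics/s3c.png

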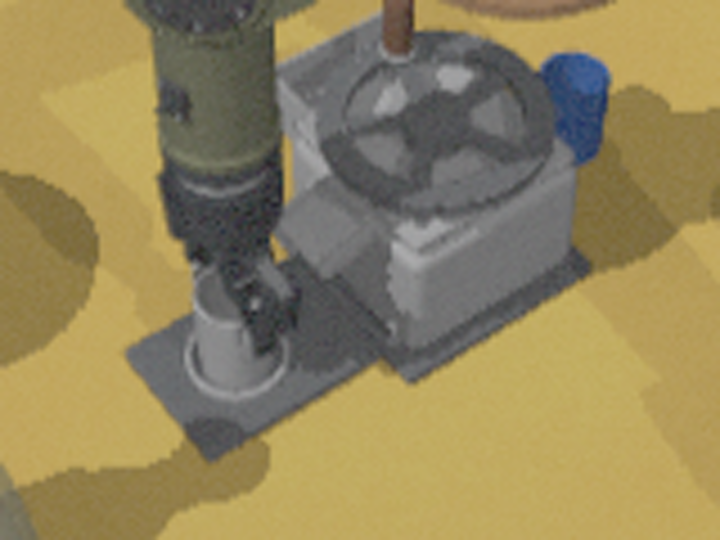

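View pics/w3.png

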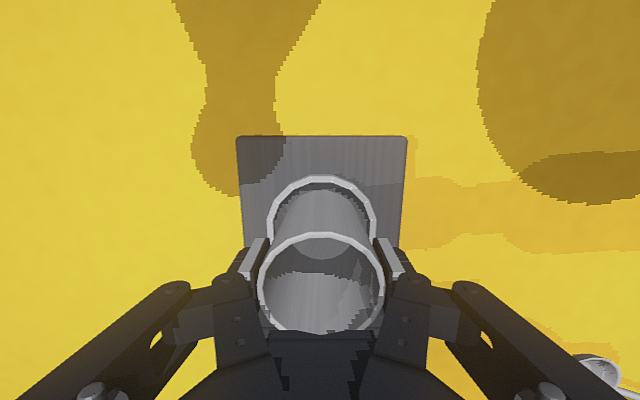

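The cup foot stands inside the ring, evenly framed at wrist (322,240), and contact shows 4–5 N. Releasing it, then viewing the wheel.

```bash
python3 - <<'E'
from h import *
D=np.pi/180
eoat.let_go(); s=monitor.get_state();print(s['clock'],s['opening'])
robot.move_linear([.5297,.233,.16],feed=.12)
robot.move_linear([.5297,.233,.30],feed=.25)
snap('wrist','w4a')
best=[]
for y in (-17,0,163,-197,90,45,-60):
    ok=True;qs=[]
    for a in np.arange(-17,-17-270,-15):
        q=ik([.515+.066*np.cos(a*D),.0634+.066*np.sin(a*D),.179],[np.pi,0,y*D])
        if q is None: ok=False;break
        qs.append(q)
    if ok: qs=np.array(qs); print(y,np.round(qs.min(0),2),np.round(qs.max(0),2))
    else: print(y,'fail',a)
robot.move_ptp([.515,.055,.34],[np.pi,0,-17*D])
p,d,s=snap('wrist','w4'); print(s['clock'],s['position'],s['eef_rot'],s['qpos'])
for n in('w4','w4a'):
    p=np.load('pics/%s.npz'%n)['p'];g=np.clip((p/255.)**.6*255,0,255).astype(np.uint8); cv2.imwrite('pics/%sg.png'%n,g[:,:,::-1])
E
```

```text
10.3333 0.0856706764148164
-17 [ 0.43 -0.04 -0.88  1.69 -0.03  1.19 -2.27] [ 0.78  0.29 -0.73  1.97  0.2   1.24 -1.96]
0 [ 0.47 -0.04 -0.94  1.69 -0.03  1.19 -1.99] [ 0.86  0.3  -0.78  1.97  0.22  1.24 -1.66]
163 [ 0.81 -0.08 -1.37  1.68 -0.08  1.19  0.68] [ 1.24  0.48 -1.2   1.97  0.47  1.31  1.21]
-197 [ 0.81 -0.08 -1.37  1.68 -0.08  1.19  0.68] [ 1.24  0.48 -1.2   1.97  0.47  1.31  1.21]
90 [ 0.67 -0.05 -1.17  1.69 -0.05  1.19 -0.49] [ 1.08  0.38 -1.02  1.97  0.33  1.27 -0.08]
45 [ 0.57 -0.04 -1.07  1.69 -0.04  1.19 -1.23] [ 0.98  0.34 -0.9   1.97  0.28  1.25 -0.88]
-60 fail -137
13.2667 [0.51468769 0.05556371 0.33917354] [-3.14153389e+00  1.44379133e-03 -2.94597048e-01] [ 0.64550062  0.05015181 -0.82610339  1.59185392  0.03620962  1.51702653
 -2.04736201]
```

View pics/w4g.png

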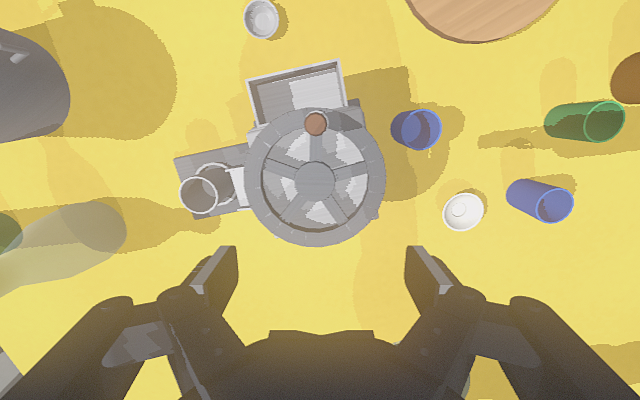

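View pics/w4ag.png

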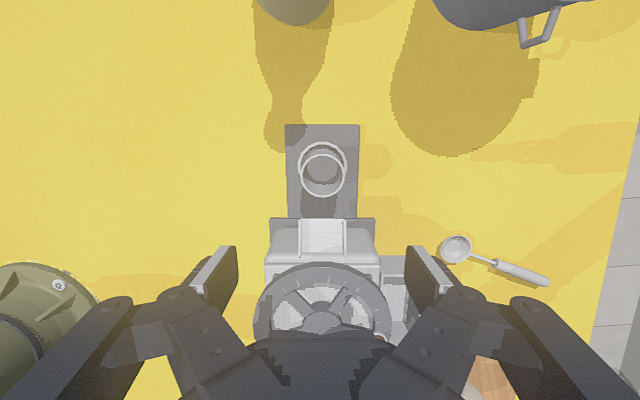

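The cup stands upright inside the ring (w4a: 323,170). In w4 the wheel hub is at (316,182) and the knob top at (316,124). I'm fitting the hub and knob.

```bash
python3 - <<'E'
from h import *
for f in('w4','w4a'):
    z=np.load('pics/%s.npz'%f);p,d=z['p'],z['d'];pose=(z['pos'],z['rot'])
    P,u,v=cloud('wrist',d,d>0,pose)
    r=np.hypot(P[:,0]-.515,P[:,1]-.063)
    k=(P[:,2]>.143)&(P[:,2]<.162)&(r<.095)
    print(f,'wheel z',np.median(P[k,2]))
    mm=np.zeros(d.shape,np.uint8); mm[v[k],u[k]]=1
    q=cv2.convexHull(np.c_[u[k],v[k]].astype(np.int32))[:,0]
    W=np.array([onz('wrist',a,b,.154,pose)[:2] for a,b in q])
    c,R=circ(W); e=np.hypot(*(W-c).T)-R; W2=W[np.abs(e)<.0025]; print('rim',c,R,circ(W2),len(W),len(W2))
    if f=='w4':
        # radial-angle-wise
        k=(P[:,2]>.195)&(P[:,2]<.21)&(r<.095); print('knob top depth',P[k].mean(0),k.sum(),circ(P[k]))
        hsv=cv2.cvtColor(p,cv2.COLOR_RGB2HSV); print(hsv[124,316])
        ct=cv2.fitEllipse(cv2.convexHull(np.c_[u[k],v[k]].astype(np.float32))); kp=onz('wrist',*ct[0],.202,pose);print(ct,kp)
        w=np.zeros(d.shape,bool);w[105:142,295:337]=1
        b=w&(hsv[:,:,0]<20)&(hsv[:,:,1]>90)&(hsv[:,:,2]<230)
        n,l,st,ce=cv2.connectedComponentsWithStats(b.astype(np.uint8)); j=1+st[1:,4].argmax();print(st[j],ce[j],onz('wrist',*ce[j],.202,pose))
E
```

```text
w4 wheel z 0.15307220883535635
rim [0.51546464 0.06362553] 0.08178415377728455 (array([0.51546464, 0.06362553]), np.float64(0.08178415377728455)) 52 52
knob top depth [0.57775847 0.04214325 0.20370248] 432 (array([0.57762247, 0.04219018]), np.float64(0.0075038430652374375))
[ 11 122 130]
((314.9388427734375, 123.75637817382812), (22.967077255249023, 23.69020652770996), 178.1032257080078) [0.57774597 0.04218332 0.202     ]
[304 113  23  23 395] [315.15189873 123.8278481 ] [0.57762839 0.04201482 0.202     ]
w4a wheel z 0.15326920924348789
rim [0.51505014 0.06913303] 0.08174996157186894 (array([0.51505014, 0.06913303]), np.float64(0.08174996157186894)) 33 33
```

```bash
cat >> h.py <<'E'
import json
HUB=np.array([.5155,.0636]); RK=.066; Z=.179; YAW=np.radians(-19.)
def force(n=4,dt=.015):
    f=[]
    for _ in range(n):
        robot.sleep(dt); f.append(monitor.get_state()['contact_force'])
    return np.mean(f,0)
def step(st,da,feed=.05):
    st['a']-=da; a=st['a']; r=np.array([np.cos(a),np.sin(a)]); t=np.array([r[1],-r[0]])
    P=HUB+np.array(st['c'])+RK*r
    robot.move_linear([P[0],P[1],Z],[np.pi,0,YAW],feed=feed)
    F=force(3)-np.array(st['F0']); s=monitor.get_state()
    fr,ft=F[:2]@r,-F[:2]@t
    pa=np.arctan2(*(s['position'][:2]-HUB-np.array(st['c']))[::-1])
    st['c']=(np.array(st['c'])+.4e-4*np.clip(fr,-12,12)*r).tolist()
    st['log'].append([s['clock'],a,pa,fr,ft,F[2]])
    return fr,ft,F
def save(st): json.dump(st,open('st.json','w'))
def load(): return json.load(open('st.json'))
E
python3 - <<'E'
from h import *
k=[.5777,.0421]; o=[np.pi,0,YAW]
robot.move_ptp([*k,.27],o); robot.sleep(.2); F0=force(8,.02); print('F0',F0)
robot.move_linear([*k,Z],o,feed=.12); robot.sleep(.1); print('down',force()-F0)
eoat.grab(45); s=monitor.get_state(); F=force()-F0; print('grip',s['opening'],s['position'],s['clock'],F,s['wrist_torque'])
v=np.array(k)-HUB; a=float(np.arctan2(v[1],v[0])); c=(v-RK*np.array([np.cos(a),np.sin(a)])).tolist()
save(dict(a=a,c=c,F0=F0.tolist(),log=[],a0=a)); print(a,c)
E
```

```text
F0 [ 0.00984275 -0.09524279  0.30365883]
down [ 0.24888649 -0.18464064 -0.21461756]
grip 0.02083585580551101 [0.57772511 0.04200928 0.17912081] 15.7917 [-0.43255121 -0.05564857  0.95597644] [-0.09235412  0.07599342  0.02912547]
-0.3328024830590157 [-0.00017861330067929504, 6.173932418978428e-05]
```

```bash
python3 - <<'E'
from h import *
st=load()
for i in range(8):
    fr,ft,F=step(st,.06,.05); l=st['log'][-1]
    print('t %.2f a %.2f pa %.3f fr %.1f ft %.1f fz %.1f'%(l[0],st['a']-st['a0'],l[2]-st['a0'],fr,ft,F[2]), np.round(st['c'],4)); save(st)
    if np.hypot(fr,ft)>22: break
print(monitor.get_state()['opening'])
E
```

```text
t 16.16 a -0.06 pa -0.040 fr 0.5 ft 4.8 fz 0.1 [-0.0002  0.0001]
t 16.46 a -0.12 pa -0.112 fr 0.3 ft 4.4 fz -0.1 [-0.0001  0.    ]
t 16.76 a -0.18 pa -0.178 fr -0.1 ft 4.3 fz 0.9 [-0.0002  0.0001]
t 17.06 a -0.24 pa -0.241 fr 0.3 ft 4.0 fz 0.9 [-0.0001  0.    ]
t 17.36 a -0.30 pa -0.301 fr 0.1 ft 3.8 fz 0.9 [-0.0001  0.    ]
t 17.66 a -0.36 pa -0.361 fr -0.5 ft 3.9 fz 1.2 [-0.0002  0.0001]
t 17.96 a -0.42 pa -0.421 fr -0.2 ft 4.3 fz 1.4 [-0.0002  0.0001]
t 18.26 a -0.48 pa -0.481 fr 0.1 ft 3.8 fz 1.7 [-0.0002  0.0001]
0.020873622141433137
```

```bash
python3 - <<'E'
from h import *
st=load()
for i in range(60):
    fr,ft,F=step(st,.06,.05); l=st['log'][-1]
    print('t %.2f a %.2f pa %.3f fr %.1f ft %.1f fz %.1f'%(l[0],st['a']-st['a0'],l[2]-st['a0'],fr,ft,F[2]), np.round(st['c'],4)); save(st)
    if np.hypot(fr,ft)>22 or ft>6.5 or abs(fr)>8: break
print(monitor.get_state()['opening'])
E
```

```text
t 18.56 a -0.54 pa -0.542 fr -0.5 ft 4.0 fz 2.0 [-0.0002  0.0001]
t 18.86 a -0.60 pa -0.601 fr 0.4 ft 3.7 fz 2.2 [-0.0002  0.0001]
t 19.16 a -0.66 pa -0.661 fr 0.0 ft 3.4 fz 2.3 [-0.0002  0.0001]
t 19.46 a -0.72 pa -0.721 fr -0.1 ft 3.2 fz 2.2 [-0.0002  0.0001]
t 19.76 a -0.78 pa -0.781 fr 0.3 ft 3.3 fz 2.2 [-0.0002  0.    ]
t 20.06 a -0.84 pa -0.841 fr 0.2 ft 4.0 fz 2.6 [-0.0002  0.    ]
t 20.36 a -0.90 pa -0.901 fr 0.7 ft 3.5 fz 2.3 [-0.0001  0.    ]
t 20.66 a -0.96 pa -0.961 fr 0.3 ft 3.9 fz 3.1 [-0.0001  0.    ]
t 20.96 a -1.02 pa -1.021 fr 1.0 ft 4.2 fz 2.9 [-0.0001 -0.    ]
t 21.26 a -1.08 pa -1.081 fr 0.5 ft 3.8 fz 3.0 [-0.0001 -0.0001]
t 21.56 a -1.14 pa -1.141 fr 1.5 ft 3.4 fz 2.5 [-0.0001 -0.0001]
t 21.86 a -1.20 pa -1.201 fr 1.1 ft 3.6 fz 2.4 [-0.0001 -0.0002]
t 22.16 a -1.26 pa -1.261 fr 0.7 ft 3.7 fz 3.6 [-0.0001 -0.0002]
t 22.46 a -1.32 pa -1.321 fr 1.1 ft 3.6 fz 3.4 [-0.0001 -0.0002]
t 22.76 a -1.38 pa -1.381 fr 0.5 ft 3.2 fz 2.9 [-0.0001 -0.0003]
t 23.06 a -1.44 pa -1.442 fr 0.4 ft 3.3 fz 3.2 [-0.0001 -0.0003]
t 23.36 a -1.50 pa -1.501 fr 0.0 ft 2.9 fz 3.2 [-0.0001 -0
[... 242 characters left out ...]
 fz 3.5 [-0.0002 -0.0003]
t 24.86 a -1.80 pa -1.801 fr 0.9 ft 3.1 fz 3.4 [-0.0002 -0.0003]
t 25.16 a -1.86 pa -1.861 fr -0.0 ft 3.5 fz 3.2 [-0.0002 -0.0003]
t 25.46 a -1.92 pa -1.921 fr 0.3 ft 3.1 fz 3.4 [-0.0002 -0.0004]
t 25.76 a -1.98 pa -1.981 fr 0.1 ft 3.6 fz 3.0 [-0.0002 -0.0004]
t 26.06 a -2.04 pa -2.041 fr -0.2 ft 3.4 fz 3.2 [-0.0002 -0.0004]
t 26.36 a -2.10 pa -2.101 fr -0.0 ft 3.1 fz 3.7 [-0.0002 -0.0004]
t 26.66 a -2.16 pa -2.161 fr -0.0 ft 3.1 fz 3.1 [-0.0002 -0.0004]
t 26.96 a -2.22 pa -2.221 fr 0.0 ft 3.5 fz 3.3 [-0.0002 -0.0004]
t 27.26 a -2.28 pa -2.278 fr 0.2 ft 4.5 fz 2.6 [-0.0002 -0.0004]
t 27.56 a -2.34 pa -2.309 fr -1.0 ft 9.0 fz 1.3 [-0.0001 -0.0003]
0.02076474458930504
```

Hard spot reached at about 2.3 rad, and the tool lags a little. I'm continuing in small steps with settling.

```bash
python3 - <<'E'
from h import *
st=load()
for i in range(10):
    fr,ft,F=step(st,.04,.03); l=st['log'][-1]
    print('t %.2f a %.2f pa %.3f fr %.1f ft %.1f fz %.1f'%(l[0],st['a']-st['a0'],l[2]-st['a0'],fr,ft,F[2]), np.round(st['c'],4)); save(st)
    if np.hypot(fr,ft)>22 or abs(fr)>8 or l[2]-st['a0']<-2.62: break
print(monitor.get_state()['opening'])
E
```

```text
t 27.86 a -2.38 pa -2.331 fr -1.3 ft 11.6 fz 1.2 [-0.0001 -0.0003]
t 28.16 a -2.42 pa -2.366 fr -1.0 ft 11.7 fz 1.0 [-0.0001 -0.0003]
t 28.46 a -2.46 pa -2.405 fr -1.4 ft 12.0 fz 1.8 [-0.     -0.0003]
t 28.76 a -2.50 pa -2.446 fr -1.0 ft 11.2 fz 2.4 [ 0.     -0.0003]
t 29.06 a -2.54 pa -2.492 fr -0.8 ft 11.1 fz 3.1 [ 0.0001 -0.0003]
t 29.36 a -2.58 pa -2.541 fr -0.5 ft 9.6 fz 3.9 [ 0.0001 -0.0003]
t 29.66 a -2.62 pa -2.594 fr -0.1 ft 7.5 fz 5.2 [ 0.0001 -0.0003]
t 29.96 a -2.66 pa -2.650 fr 0.3 ft 5.2 fz 5.5 [ 0.0001 -0.0003]
0.020903055291880624
```

```bash
python3 - <<'E'
from h import *
st=load()
for i in range(9):
    fr,ft,F=step(st,.04,.03); l=st['log'][-1]
    print('t %.2f a %.2f pa %.3f fr %.1f ft %.1f fz %.1f'%(l[0],st['a']-st['a0'],l[2]-st['a0'],fr,ft,F[2]), np.round(st['c'],4)); save(st)
    if np.hypot(fr,ft)>22 or abs(fr)>8: break
print(monitor.get_state()['opening'])
E
```

```text
t 30.26 a -2.70 pa -2.707 fr -0.2 ft 2.1 fz 5.7 [ 0.0001 -0.0003]
t 30.56 a -2.74 pa -2.762 fr 0.0 ft 0.2 fz 5.5 [ 0.0001 -0.0003]
t 30.86 a -2.78 pa 3.471 fr -0.5 ft -1.9 fz 5.2 [ 0.0001 -0.0003]
t 31.16 a -2.82 pa 3.432 fr 0.2 ft -3.3 fz 4.8 [ 0.0001 -0.0003]
t 31.46 a -2.86 pa 3.398 fr 0.5 ft -3.4 fz 5.0 [ 0.0001 -0.0003]
t 31.76 a -2.90 pa 3.364 fr 0.4 ft -3.2 fz 5.0 [ 0.0001 -0.0003]
t 32.06 a -2.94 pa 3.340 fr 0.8 ft -1.4 fz 4.9 [ 0.     -0.0003]
t 32.36 a -2.98 pa 3.320 fr 0.4 ft 1.7 fz 5.6 [ 0.     -0.0002]
t 32.66 a -3.02 pa 3.294 fr 0.8 ft 3.7 fz 6.6 [-0.     -0.0002]
0.020799217829462487
```

```bash
python3 - <<'E'
from h import *
st=load()
for i in range(3):
    fr,ft,F=step(st,.037,.03); l=st['log'][-1]
    print('t %.2f a %.3f pa %.3f fr %.1f ft %.1f fz %.1f'%(l[0],st['a']-st['a0'],l[2]-st['a0']-2*np.pi,fr,ft,F[2])); save(st)
robot.sleep(.3); F=force(); s=monitor.get_state(); print(F-np.array(st['F0']),s['position'])
eoat.let_go(); robot.sleep(.2); p=s['position']
s=monitor.get_state(); print(s['opening'],s['contact_force'],s['clock'])
robot.move_linear([p[0],p[1],.30],feed=.12)
robot.move_ptp([.515,.055,.34],[np.pi,0,-17*np.pi/180]); robot.sleep(.2)
p,d,s=snap('wrist','w5'); print(s['clock'])
g=np.clip((p/255.)**.6*255,0,255).astype(np.uint8); cv2.imwrite('pics/w5g.png',g[:,:,::-1])
pose=(s['position'],s['eef_rot'])
P,u,v=cloud('wrist',d,d>0,pose); r=np.hypot(*(P[:,:2]-HUB).T)
k=(P[:,2]>.143)&(P[:,2]<.162)&(r<.095); q=cv2.convexHull(np.c_[u[k],v[k]].astype(np.int32))[:,0]
c,R=circ(np.array([onz('wrist',a,b,.154,pose)[:2] for a,b in q])); print('rim',c,R)
k=(P[:,2]>.195)&(P[:,2]<.21)&(r<.095); ct=cv2.fitEllipse(cv2.convexHull(np.c_[u[k],v[k]].astype(np.float32))); kp=onz('wrist',*ct[0],.202,pose)[:2]
an=np.arctan2(*(kp-c)[::-1]); print('knob',kp,'turned',(st['a0']-an)%(2*np.pi))
E
```

```text
t 32.96 a -3.057 pa -3.023 fr 0.9 ft 4.7 fz 6.9
t 33.26 a -3.094 pa -3.060 fr 0.9 ft 4.5 fz 7.2
t 33.56 a -3.131 pa -3.097 fr 0.7 ft 4.1 fz 7.0
[-2.50960347 -3.63216374  6.92665106] [0.451941   0.08218398 0.17879715]
0.08541362324766694 [ 0.3084995   0.12532193 -0.19670764] 34.7667
36.5417
rim [0.51543532 0.06364864] 0.0817618744935071
knob [0.45373289 0.08138331] turned 3.088668464282363
```

View pics/w5g.png

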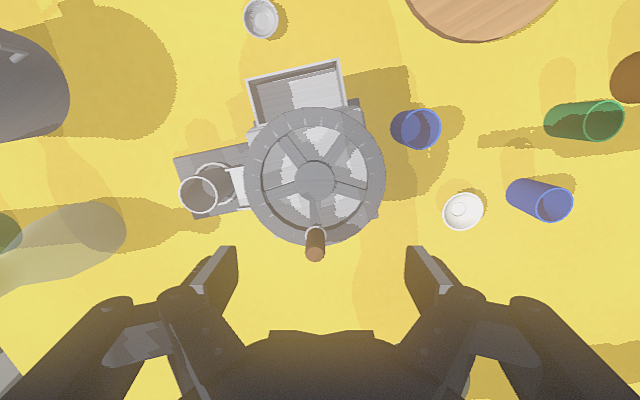

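The knob is now at (315,243), on the near side, and free. The cup is still in the ring at (200,190) and the bystanders look unmoved. Before handing in, I'm checking that the wheel is at rest and nothing else moved.

```bash
python3 - <<'E'
from h import *
robot.sleep(.8)
a=np.load('pics/w5.npz')['p'].astype(int); p,d,s=snap('wrist','w6'); print('wrist diff px',(np.abs(p.astype(int)-a).max(2)>40).sum())
robot.move_ptp([.3,-.45,.40],[np.pi,0,-17*np.pi/180])
p,d,s=snap('top','top7'); b=np.load('pics/top0.npz')['p'].astype(int)
m=(np.abs(p.astype(int)-b).max(2)>45).astype(np.uint8); m=cv2.morphologyEx(m,cv2.MORPH_OPEN,np.ones((2,2)))
n,l,st,ce=cv2.connectedComponentsWithStats(m); print([x.tolist() for x in st[1:] if x[4]>6]); print(s['clock'],s['contact_force'])
g=np.clip((p/255.)**.6*255,0,255).astype(np.uint8); cv2.imwrite('pics/top7g.png',g[:,:,::-1])
E
```

```text
wrist diff px 5452
[[303, 209, 5, 3, 11], [313, 213, 4, 5, 17], [381, 237, 17, 16, 216], [396, 249, 8, 7, 38], [486, 297, 78, 51, 2132], [576, 296, 56, 45, 1218], [573, 315, 6, 4, 19], [603, 320, 3, 3, 7], [631, 323, 9, 17, 139], [596, 324, 4, 3, 8], [591, 327, 4, 3, 12], [572, 338, 24, 9, 111], [612, 342, 6, 3, 15], [619, 342, 9, 3, 20], [531, 347, 9, 10, 62], [550, 351, 3, 3, 9], [625, 351, 7, 4, 17], [624, 354, 16, 8, 70], [479, 358, 88, 42, 2362], [633, 361, 7, 6, 17], [615, 379, 25, 21, 281], [593, 393, 5, 6, 22]]
39.4333 [0.44862204 0.01597261 0.01807255]
```

View pics/top7g.png

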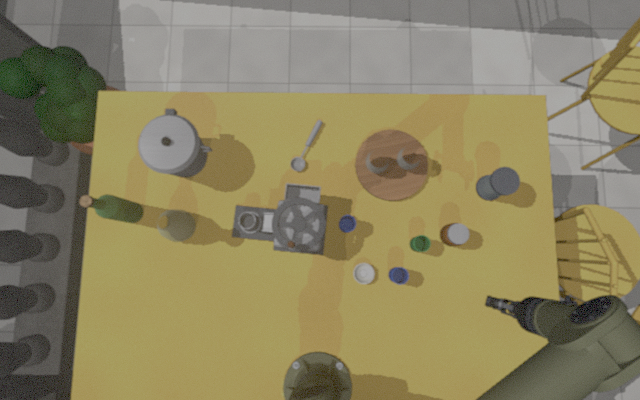

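The top view shows the cup in the ring at (249,222). The only changes are the removed cup, the knob and the arm. The wrist-image difference count of 5452 px needs an explanation, so I'm re-measuring the knob in that second frame.

```bash
python3 - <<'E'
from h import *
for f in('w5','w6'):
    z=np.load('pics/%s.npz'%f);d=z['d'];pose=(z['pos'],z['rot'])
    P,u,v=cloud('wrist',d,d>0,pose); r=np.hypot(*(P[:,:2]-HUB).T)
    k=(P[:,2]>.195)&(P[:,2]<.21)&(r<.095); ct=cv2.fitEllipse(cv2.convexHull(np.c_[u[k],v[k]].astype(np.float32))); print(f,z['pos'],ct[0],onz('wrist',*ct[0],.202,pose)[:2])
    # cup rim
    k=(P[:,2]>.08)&(P[:,2]<.092)&(np.hypot(P[:,0]-.53,P[:,1]-.233)<.04); print('cup',circ(P[k]),P[k,2].std())
a,b=[np.load('pics/%s.npz'%f)['p'].astype(int) for f in('w5','w6')]
m=np.abs(a-b).max(2)>40; print('rows',[m[i:i+50].sum() for i in range(0,400,50)],'wheel zone',m[110:270,245:385].sum())
E
```

```text
w5 [0.51400938 0.05572375 0.33934227] (314.1690979003906, 251.28858947753906) [0.45373306 0.08138359]
cup (array([0.53064344, 0.2323331 ]), np.float64(0.026159694405134958)) 0.002003868868841661
w6 [0.51500539 0.05500443 0.339978  ] (314.1239929199219, 252.09906005859375) [0.45377007 0.08126016]
cup (array([0.53060475, 0.23233012]), np.float64(0.026160599475370378)) 0.0020194807407298908
rows [np.int64(890), np.int64(831), np.int64(1354), np.int64(1033), np.int64(1064), np.int64(188), np.int64(35), np.int64(57)] wheel zone 927
```

The knob stayed within 0.2 mm between the two frames. The pixel differences come from the camera settling by about 1 mm. The cup is within about 1 mm of the ring centre. Handing in.

```bash
python3 - <<'E'
from h import *
print(job.close_job(), monitor.get_state()['clock'])
E
```

```text
the job is handed in; nothing more can be done
the job is handed in; nothing more can be done
```

The job is done and handed in at about 39 s of the 72 s allowed. The steel cup is standing in the tray ring, and the flywheel is resting just past its hard spot.

- **Cup:** I put it upright in the ring and let go. The last measurement had it within about 1 mm of the ring centre.
- **Flywheel:** I led the knob clockwise in small steps.
    - **Resistance:** it was about 3–4 N at the knob, rose to about 12 N from roughly 2.3 rad, and fell back near 2.66 rad. The wheel then pushed forward at about −3 N, and normal friction returned near 2.99 rad.
    - **Stop:** I stopped at 3.09–3.10 rad, which I put 0.41–0.45 rad past the dead point, inside the tenth of a turn (0.63 rad).
- **Bearing:** the highest sideways load I read was about 12 N, against the 30 N limit. A steady vertical force of up to 7 N built up on the gripper during the turn and vanished on release.
- **Last checks:** the knob moved less than 0.2 mm over the next second after I let go. The top view showed changes only at the cup, the knob and the arm.
- **Check that disagreed:** comparing two wrist pictures showed about 5,450 changed pixels. I put that down to the camera settling by about 1 mm, because the measured positions agreed.

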